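# Rake the stray roller out of the track plate

### The arm

A 6-joint arm with a two-finger parallel gripper is mounted at the origin on a cart in front of the work surface, level with it; the furniture and walls round the work are solid. World frame = base frame: x ahead of the robot, y to its left, z up, the work surface at z = 0. Lengths are in m, angles in degrees, forces in N, time in s.
With the tool pointing down it reaches from about 0.3 to 0.75 m from the base axis. Payload 8.5 kg.
Tool frame: the origin (TCP) lies midway between the tips of the shut fingers; the grasp point (between the pads) lies 19 mm behind it; z points along the fingers, y is the line along which they close (so a half turn about z gives the same grasp; the last joint's range is limited). The gripper opens to 85 mm and grips with 20 to 120 N. Pads are 22 mm wide; open, the fingers measure 114 mm over their backs; the gripper's body (76 mm by 85 mm) begins 54 mm behind the grasp point. The pads swing forward as they close: fully open they stand 13 mm farther back than shut.
Start: joints at [59.685, 21.807, 74.336, -0, 83.858, -12.336], TCP at [0.17, 0.523, 0.231] pointing down, gripper open.
Joint ranges: [-178.18, 178.18], [-50.72, 133.34], [12.68, 142.11], [-81.47, 261.47], [9.98, 163.14], [-165.26, 165.26]. Speed limits (degrees/s): [136.94, 136.94, 180, 180, 180, 180].

### API

Orientations are given as a 3x3 rotation matrix whose columns are the frame's x, y, z axes.
In Python, from rig import env gives the robot as it stands. The module is installed in compiled form; this text tells all that it offers.
- The arm moves only by the tool jog_arm, never from a script. Its argument "targets" is a list of rows, each a list of 6 numbers: the shift along the tool's x, y, z in cm, then the turn, a rotation vector about the tool's x, y, z in degrees. A call has 1 to 8 rows; each row is the pose to reach, as a shift and turn from the pose commanded when the call began, along the tool's axes at that moment; what a row does not reach only later rows make up. A row lasts 1/12 s, in which the tool goes at most 41.7 mm and 7.16 degrees, less where a joint would pass 70% of its speed; a pose out of reach is approached as far as the arm can. A call with a gripper value outside its range is refused whole. "hand" is the opening, from 0 (shut) to 1 (fully open), set as the call begins (left out, the last holds). The fingers move at their own pace and stop on an object; "newtons" is the grip in N (left out, the last holds). Time passes only in rows, so rows that repeat a pose let the fingers close. It gives the time, the measured TCP pose, the force, the opening and the grip force at its end, in the units of the state.
- env.observe(): the state, without advancing time (a new reading comes with each control period).
- env.get_image(name): name is "scene" or "top"; returns a dict with "frame" (400x640x3 uint8, red, green, blue), "depth" (400x640 float32, m along the optical axis (not along the pixel's ray), 0 where there is no reading), "fovy" (degrees; the focal length in pixels is half the picture's height over the tangent of half this angle, whatever the lens; pixels are square), "cx", "cy" (the principal point, pixels), "k1" (the pictures are not rectified: a ray, as slopes to the right and down, at radius r is drawn at 1 + k1 r^2 times it, then the intrinsics apply), "cam_to_world" (4x4, takes a point from camera to world coordinates). Camera axes: x right, y down, z forward; pixel columns grow to the right and rows downward; lengths in m; the calibration is good to about 2 mm. A picture is of the moment at which its call begins.
- env.close_job(): hands the job in; it is judged then, once.
Trained networks look in the newest picture that a camera, given by its name, has taken for a name from the list of things; names that differ only in an ending like _2 or _b are one class to them, and where a whole thing is asked for, a point or a joint stands for the part that bears it (a point fixed in the world has none). Each returns a list of dicts, best first, with "score" (0 to 1); they miss things now and then, are a little off and sometimes report something else, mostly with a low value. They report only what shows in the picture. A call takes as long as a camera call. They do not tell look-alikes from the thing itself.
- env.regions_of(camera, target): "pixels" (400x640 bool, what is visible of it) and "point" ([row, column] in pixels, amid what is visible of it).
The state is a dict: "time_s": time; "q": joint angles; "qvel": joint speeds; "joint_efforts": joint torques, N m; "position": TCP position; "tool_rot": TCP orientation; "ft_force": force on the tool from outside, world axes, zero at the start; "wrist_torque": the same for the moment, N m; "grip_width": finger opening in m; "gripper_force": force on a finger pad.
Only numpy, scipy, OpenCV 4.12 (cv2) and the standard library are available. Lean on these libraries where they do the work, as an engineer would, in place of code of your own. Each camera call takes 0.05 s, during which the arm holds its last target. There are 200 camera calls.

### The job

A loose steel roller is stuck in the dogleg groove of the track plate. Take the raking pin from its stand, put its point down in the groove behind the roller, on the closed-end side, and guide it slowly along the whole groove, under 5 cm/s while the point is in it, so that the roller is pushed round both bends and out of the open end into the catch tray. Then put the pin back upright in its stand, fully home, touching the roller only with the pin and leaving the tin, the tape and the cutter where they are.

Things in the scene. Friction and masses are not known exactly. Their poses are not given: they have to be found in the camera images.
- track_plate: Fixed plate, 130 (x) x 220 (y) mm, flat aluminium top at z 26 mm. Origin: centre of its underside. A groove 16 mm wide, 12 mm deep, with dark floor at z 14 mm, runs in its top in three straight legs; centre line (x,y) in its frame: (-18,-100), (-18,-20), (18,50), (18,110) mm. Closed at the first point, open at the last (its +y edge), where a catch tray is fixed. Position and yaw vary.
- groove_end (a point): Centre line of the groove at its closed end wall, on the groove floor (14 mm above the worktop).
- groove_bend1 (a point): Centre line of the groove at the first bend, on the groove floor.
- groove_bend2 (a point): Centre line of the groove at the second bend, on the groove floor.
- groove_mouth (a point): Centre line of the groove at its open end, at the plate's edge, on the groove floor.
- tray_in (a point): Centre of the catch tray's floor, 4 mm above the worktop; the shallow steel tray is 64 (plate x) x 62 (plate y) mm inside, its walls 24 mm high over the worktop, and is fixed to the plate below the groove's open end.
- roller: Loose steel roller, a lightly oiled disc 13 mm in diameter and 9 mm high with a small dark centre, lying flat on the groove floor in the first leg, its centre 38 to 65 mm from the closed end. Origin: centre of its underside.
- rake_pin: Raking pin, 138 mm long, standing upright in pin_stand. Origin: its point, the lower end; z runs up along the pin. Steel shank 8 mm in diameter from 0 to 66 mm, steel collar 28 mm in diameter from 66 to 72 mm, round wooden handle 20 mm in diameter from 72 to 138 mm (grip this from above).
- pin_stand: Fixed pale wooden stand: block 46 x 46 mm, 70 mm high, two low feet along x (78 mm over all), upright bore 14 mm in diameter right through its middle. Origin: centre of its underside. Pin fully home: collar flat on the block's top, its point 4 mm above the worktop. It may be to the right or left of the track plate.
- compound_tin: Bystander: green tin with a pale lid, 65 mm in diameter, 62 mm high, standing beside the plate, on the other side from the stand. Origin: centre of its underside.
- electrical_tape: Bystander: roll of black tape, 55 mm in diameter, 19 mm high, behind the plate to the left. Origin: centre of its underside.
- seat_cutter: Bystander: grey round valve-seat cutter, 39 mm in diameter, 24 mm high, in front of the plate to the right. Origin: centre of its underside.
There are look-alikes about, which are no part of the job. Of the things that look like the rake_pin, take the one that is farthest from the robot's base at the start. Of the things that look like the pin_stand, take the one that is farthest to the robot's left at the start.

How it is judged (in metres and radians):
On the way, in this order (a step that is already met when the one before it is completed fails the run):
1. the pin's point is down in the groove's first leg, between the closed end and the roller (z of rake_pin in the frame of track_plate below 0.022 m and x of rake_pin in the frame of track_plate between -0.028 and -0.008 m and y of rake_pin in the frame of track_plate between -0.1 and -0.04 m), for 0.1 s.
2. the pin's point, still down in the groove, is in the middle of the slanting leg (z of rake_pin in the frame of track_plate below 0.022 m and x of rake_pin in the frame of track_plate between -0.012 and 0.012 m and y of rake_pin in the frame of track_plate between -0.005 and 0.035 m), for 0.05 s.
3. the pin's point, still down in the groove, is in the last leg, nearing the open end (z of rake_pin in the frame of track_plate below 0.022 m and x of rake_pin in the frame of track_plate between 0.008 and 0.028 m and y of rake_pin in the frame of track_plate between 0.075 and 0.12 m), for 0.05 s.
4. the roller lies in the catch tray (y of roller in the frame of track_plate between 0.112 and 0.174 m and x of roller in the frame of track_plate between -0.014 and 0.05 m and z of roller in the frame of track_plate below 0.018 m), for 0.2 s.
At the end, for the whole second after the job is handed in: The roller lies at rest in the catch tray beyond the groove's open end; the raking pin stands released and at rest in the bore of its stand, upright within 0.08 rad, its collar down on the block within 4 mm (all of step 4 and linear speed of each of roller, rake_pin below 0.03 m/s and horizontal distance between rake_pin and pin_stand below 0.007 m and height (world z) of rake_pin below 0.008 m and angle between rake_pin's own z axis and vertical below 0.08 rad); the robot touches nothing.
It fails at once if the pin moves faster than 0.1 m/s while its point is in the groove (z of rake_pin in the frame of track_plate below 0.022 m and linear speed of rake_pin above 0.1 m/s and x of rake_pin in the frame of track_plate between -0.065 and 0.065 m and y of rake_pin in the frame of track_plate between -0.11 and 0.11 m).
It fails at once if the roller is lifted or thrown out over the groove's sides (z of roller in the frame of track_plate above 0.03 m).
It fails at once if the fingers touch the roller (contact force between the fingers and roller above 0.3 N).
It fails at once if the tin, the tape or the cutter is moved more than 20 mm (distance of any of compound_tin, electrical_tape, seat_cutter from where it was at the start of the episode above 0.02 m).
It also fails if it takes over 64 s, if anything falls off the work surface, if the arm or the gripper's body presses on something with over 40 N, if the wrist force passes 120 N, or if a joint passes its speed limit or range.

## Working session

There is one attempt and no reset: what is moved stays moved. The work goes in short steps, Python scripts to look and compute and a tool call to move; the robot and the scene stay as the last step left them, time stands still between calls to the robot, and variables do not carry over. Pictures are saved under pics/ and viewed, at most 12 in all, crops included, and the job is handed in when it is done.

Besides the shell and the picture viewer there is one more tool, called after ">>>" in YAML: its name, and indented under it one key for each argument. jog_arm: Moves the arm, as the interface text tells. Its arguments: {"type":"object","properties":{"targets":{"type":"array","items":{"type":"array","items":{"type":"number"}}},"hand":{"type":"number"},"newtons":{"type":"number"}},"required":["targets"]}

```bash
mkdir -p pics; cat > h.py <<'E'
import numpy as np, cv2
from rig import env
def px2w(im,uv,z=None,depth=None):
    """pixels (u,v) -> world, on plane z or with depth"""
    uv=np.atleast_2d(np.float64(uv)); f=200/np.tan(np.radians(im['fovy'])/2)
    d=np.c_[(uv[:,0]-im['cx'])/f,(uv[:,1]-im['cy'])/f]
    u=d.copy()
    for _ in range(30): u=d/(1+im['k1']*(u**2).sum(1,keepdims=True))
    r=np.c_[u,np.ones(len(u))]; T=np.array(im['cam_to_world'])
    R=r@T[:3,:3].T; o=T[:3,3]
    s=(z-o[2])/R[:,2] if depth is None else np.asarray(depth)
    return o+R*s[:,None]
def cloud(im):
    v,u=np.mgrid[:400,:640]; 
    P=px2w(im,np.c_[u.ravel(),v.ravel()],depth=im['depth'].ravel()).reshape(400,640,3)
    P[im['depth']==0]=np.nan
    return P
E
cat > a.py <<'E'
from h import *
ims={}
for c in ('scene','top'):
    im=env.get_image(c); ims[c]=im; cv2.imwrite(f'pics/{c}0.png',im['frame'][...,::-1])
    P=cloud(im); print(c,im['fovy'],im['k1'],np.round(im['cam_to_world'],3).tolist())
    for t in ['track_plate','roller','rake_pin','pin_stand','compound_tin','electrical_tape','seat_cutter','groove_end','groove_bend1','groove_bend2','groove_mouth','tray_in']:
        for r in env.regions_of(c,t):
            m=r['pixels']; Q=P[m]; Q=Q[~np.isnan(Q[:,0])]
            if len(Q): 
                top=Q[Q[:,2]>np.percentile(Q[:,2],95)-.006]
                print(t,round(r['score'],2),np.round(r['point']),m.sum(),'med',np.round(np.median(Q,0),3),'top',np.round(top.mean(0),3))
            else: print(t,round(r['score'],2),r['point'],m.sum())
print(env.observe())
E
python3 a.py
```

```text
scene 44.5811754003764 -0.12070354341441485 [[-0.903, -0.16, 0.398, 0.03], [-0.428, 0.36, -0.829, 1.08], [-0.011, -0.919, -0.394, 0.567], [0.0, 0.0, 0.0, 1.0]]
track_plate 0.85 [214. 306.] 2349 med [0.539 0.058 0.027] top [0.538 0.034 0.028]
track_plate 0.46 [279. 282.] 1229 med [0.446 0.37  0.036] top [0.457 0.361 0.07 ]
rake_pin 0.82 [241. 278.] 394 med [0.458 0.359 0.107] top [0.46  0.356 0.142]
rake_pin 0.75 [247. 337.] 521 med [0.371 0.306 0.088] top [0.372 0.305 0.137]
rake_pin 0.59 [230. 313.] 366 med [0.43  0.27  0.098] top [0.431 0.269 0.137]
pin_stand 0.72 [276. 283.] 1228 med [0.447 0.37  0.038] top [0.458 0.361 0.07 ]
pin_stand 0.65 [246. 353.] 1008 med [0.368 0.208 0.043] top [0.372 0.201 0.076]
pin_stand 0.49 [186. 384.] 47 med [ 0.4   -0.096  0.071] top [ 0.4   -0.104  0.072]
pin_stand 0.45 [212. 310.] 2400 med [0.539 0.055 0.027] top [0.539 0.033 0.028]
pin_stand 0.42 [259. 184.] 368 med [0.714 0.358 0.016] top [0.715 0.357 0.02 ]
compound_tin 0.77 [172. 378.] 409 med [ 0.486 -0.284  0.033] top [ 0.444 -0.16   0.112]
electrical_tape 0.94 [259. 183.] 380 med [0.714 0.3
[... 2096 characters left out ...]
8587417e+01, -1.23341873e+01]), 'qvel': array([ 0.03854528,  0.08452487,  0.06179957,  0.01036538, -0.0154787 ,
       -0.00357186]), 'joint_efforts': array([-5.40435376e-04, -4.48324192e+01, -2.31465751e+01, -2.22893236e-04,
        4.71379681e-04, -3.44276918e-05]), 'position': array([0.16978076, 0.52311262, 0.23132927]), 'tool_rot': array([[-9.51155969e-01,  3.08710741e-01,  3.95972068e-05],
       [ 3.08710740e-01,  9.51155969e-01, -3.02763541e-05],
       [-4.70097554e-05, -1.65734519e-05, -9.99999999e-01]]), 'ft_force': array([-0.0930652 , -0.28002695, -0.29261473]), 'wrist_torque': array([ 0.0244231 , -0.01698765,  0.02508393]), 'gripper_force': 0.0, 'grip_width': 0.08507092108779207}
```

```bash
python3 - <<'E'
import cv2
a=cv2.imread('pics/top0.png')[110:300,170:450]; cv2.imwrite('pics/t1.png',cv2.resize(a,None,fx=2.85,fy=2.85,interpolation=cv2.INTER_CUBIC))
a=cv2.imread('pics/scene0.png')[140:340,150:420]; cv2.imwrite('pics/s1.png',cv2.resize(a,None,fx=2.9,fy=2.9,interpolation=cv2.INTER_CUBIC))
E
```

```text
(no output)
```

View pics/t1.png

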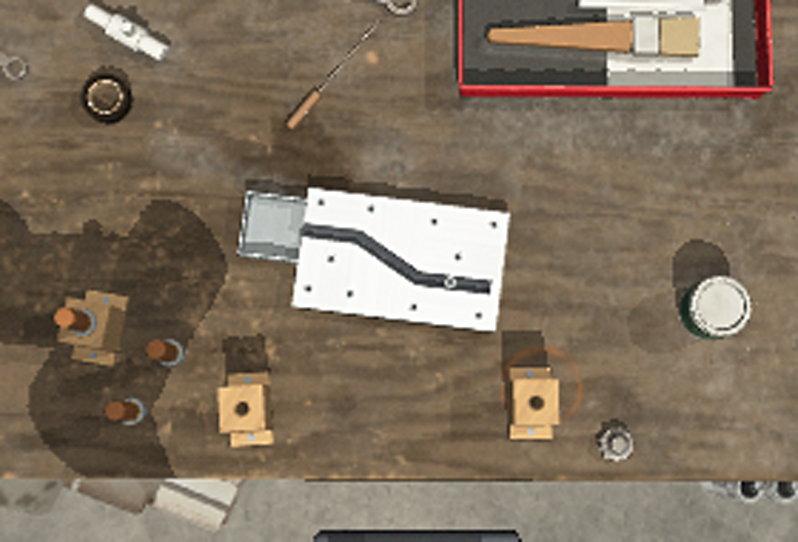

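View pics/s1.png

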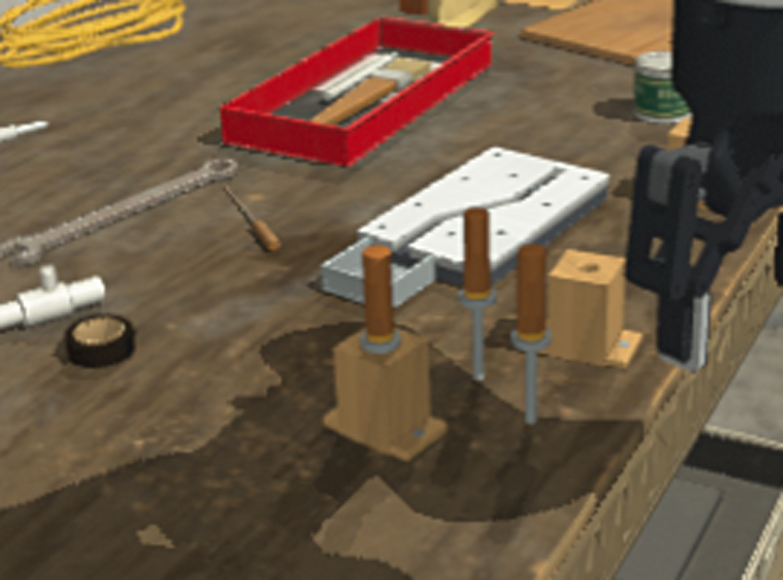

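```bash
cat > b.py <<'E'
from h import *
from scipy.optimize import minimize
C=np.array([(-18,-100),(-18,-20),(18,50),(18,110)])/1e3
res={}
for c in ('top','scene'):
    im=env.get_image(c); P=cloud(im); g=im['frame'].astype(float)
    hsv=cv2.cvtColor(im['frame'],cv2.COLOR_RGB2HSV)
    # plate top: points near z=26, in box
    m=(abs(P[...,2]-.026)<.012)&(P[...,0]>.42)&(P[...,0]<.66)&(P[...,1]>-.13)&(P[...,1]<.17)
    w=m&(g.min(2)>(165 if c=='top' else 165))
    n,l,s,_=cv2.connectedComponentsWithStats(w.astype(np.uint8)); k=1+np.argmax(s[1:,4])
    # plate top rectified to z=.026 by outline
    print(c,'zmed',np.median(P[l==k][:,2]),s[k])
    cs,_=cv2.findContours(((l>0)&w).astype(np.uint8),cv2.RETR_EXTERNAL,cv2.CHAIN_APPROX_NONE)
    pts=np.vstack(cs)[:,0]; W=px2w(im,pts,z=.026)
    r=cv2.minAreaRect((W[:,:2]*1e3).astype(np.float32)); print('rect',r)
    # brightness model fit: render plate/groove mask
    gg=cv2.GaussianBlur(g.mean(2),(3,3),0)
    v,u=np.mgrid[:400,:640]; sel=np.zeros((400,640),bool)
    v0,u0=pts[:,1],pts[:,0]; sel[v0.min()-6:v0.max()+7,u0.min()-6:u0.max()+7]=True
    sub=[(du,dv) for du in (-.33,0,.33) for dv in (-.33,0,.33)]
    uv=np.c_[u[sel],v[sel]].astype(float)
    G=np.mean([px2w(im,uv+np.array(d),z=.026)[:,:2] for d in sub[4:5]],0)
    I=g.mean(2)[sel]
    def inplate(p,soft=.001):
        cs_,sn=np.cos(p[2]),np.sin(p[2]); d=G-p[:2]; L=np.c_[d[:,0]*cs_+d[:,1]*sn,-d[:,0]*sn+d[:,1]*cs_]
        sd=np.maximum(abs(L[:,0])-.065,abs(L[:,1])-.11)
        A=1/(1+np.exp(sd/soft))
        dm=np.full(len(L),9.)
        for a,b in zip(C[:-1],C[1:]):
            t=np.clip(((L-a)@(b-a))/((b-a)@(b-a)),0,1); dm=np.minimum(dm,np.linalg.norm(L-a-t[:,None]*(b-a),axis=1))
        return A*(1/(1+np.exp(-(dm-.008)/soft)))
    Ib=np.where(I>150,1.,0.)
    # only use pixels with shading; tray excluded via robust weights
    f=lambda p:np.mean(abs(inplate(p)-np.clip((I-90)/110,0,1)))
    best=min((minimize(f,[r[0][0]/1e3,r[0][1]/1e3,np.radians(a)],method='Nelder-Mead',options=dict(initial_simplex=None,xatol=1e-5,fatol=1e-7)) for a in (-15,-9,-3,3,9,15)),key=lambda o:o.fun)
    p=best.x; print('plate',np.round(p[:2]*1e3,1),np.degrees(p[2]),best.fun)
    Rz=np.array([[np.cos(p[2]),-np.sin(p[2])],[np.sin(p[2]),np.cos(p[2])]])
    print('groove',np.round((C@Rz.T+p[:2])*1e3,1).tolist())
    # pin & handle
    for z0,z1,nm in ((.085,.15,'handle'),(.066,.0745,'collar')):
        q=(P[...,2]>z0)&(P[...,2]<z1)&(abs(P[...,0]-.461)<.045)&(abs(P[...,1]-.35)<.045)
        Q=P[q]; print(nm,len(Q),np.round([Q.min(0),Q.max(0),Q.mean(0)],4).tolist())
    q=(P[...,2]>.126)&(abs(P[...,0]-.461)<.045)&(abs(P[...,1]-.35)<.045)
    np.save(f'{c}_cloud.npy',P)
E
python3 b.py
```

```text
top zmed 0.025620609926391702 [ 272  176   77   50 2606]
rect ((539.0845336914062, 44.125091552734375), (264.3387145996094, 130.09915161132812), 82.94715881347656)
plate [536.3  21.8] -7.160362606799645 0.10884736667003385
groove [[506.0, -75.2], [516.0, 4.2], [560.4, 69.1], [567.9, 128.7]]
handle 76 [[0.4528, 0.3396, 0.0893], [0.4718, 0.3583, 0.1439], [0.4615, 0.346, 0.1266]]
collar 145 [[0.4359, 0.3234, 0.0661], [0.489, 0.3756, 0.0744], [0.4616, 0.346, 0.0698]]
scene zmed 0.027659309654177844 [ 274  191   85   40 1337]
rect ((538.3156127929688, 42.72844696044922), (264.11737060546875, 135.12879943847656), 83.28932189941406)
plate [534.1  21.2] -5.81820607555551 0.15603130549876057
groove [[506.1, -76.5], [514.2, 3.1], [557.1, 69.1], [563.2, 128.8]]
handle 293 [[0.4515, 0.3453, 0.0854], [0.4719, 0.3654, 0.1447], [0.4592, 0.3577, 0.1175]]
collar 239 [[0.4356, 0.3302, 0.0662], [0.4905, 0.3803, 0.0745], [0.4575, 0.36, 0.0706]]
```

```bash
cat > c.py <<'E'
from h import *
p=np.array([.5363,.0218,np.radians(-7.16)])
def w2px(im,X):
    X=np.atleast_2d(X); T=np.linalg.inv(im['cam_to_world']); c=X@T[:3,:3].T+T[:3,3]
    u=c[:,:2]/c[:,2:]; u=u*(1+im['k1']*(u**2).sum(1,keepdims=True)); f=200/np.tan(np.radians(im['fovy'])/2)
    return u*f+[im['cx'],im['cy']]
C=np.array([(-18,-100),(-18,-20),(18,50),(18,110)])/1e3
K=np.array([(-65,-110),(65,-110),(65,110),(-65,110),(-65,-110)])/1e3
a=np.linspace(0,2*np.pi,25); ring=np.c_[np.cos(a),np.sin(a)]
S=np.array([[-23,-23],[23,-23],[23,23],[-23,23],[-23,-23]])/1e3
def tf(L,p,z):
    c,s=np.cos(p[2]),np.sin(p[2]); return np.c_[L@np.array([[c,s],[-s,c]])+p[:2],np.full(len(L),z)]
if __name__=='__main__':
  import sys
  sx,sy,yw=[float(x) for x in sys.argv[1:4]]
  tiles=[]
  for c,box in (('top',(180,275,160,360)),('scene',(185,320,225,400))):
    im=env.get_image(c); F=5
    v0,v1,u0,u1=box; o=cv2.resize(im['frame'][v0:v1,u0:u1,::-1],None,fx=F,fy=F,interpolation=cv2.INTER_CUBIC)
    dr=lambda X,col:cv2.polylines(o,[np.int32((w2px(im,X)+.5-[u0,v0])*F)],False,col,1)
    dr(tf(K,p,.026),(0,0,255)); 
    dr(tf(C,p,.026),(0,255,255))
    dr(tf(S,(sx,sy,np.radians(yw)),.07),(0,0,255)); dr(tf(ring*.01,(sx,sy,0),.142),(0,255,0)); dr(tf(ring*.014,(sx,sy,0),.076),(255,255,0))
    o=cv2.resize(o,(800,int(800*o.shape[0]/o.shape[1])),interpolation=cv2.INTER_AREA); tiles.append(o)
    if c=='top':
        tiles[0]=o
  for i,(t) in enumerate(tiles): cv2.imwrite(f'pics/ov{i}.png',t[:600])
E
python3 c.py .4617 .350 -8
python3 - <<'E'
import sys; sys.path.insert(0,'.')
from h import *
for c in('top','scene'):
    im=env.get_image(c); P=np.load(f'{c}_cloud.npy')
    near=(abs(P[...,0]-.461)<.05)&(abs(P[...,1]-.352)<.05)
    v,u=np.where(near&(P[...,2]>.137)); W=px2w(im,np.c_[u,v],z=.142); print(c,'cap',len(v),np.round([W.min(0),W.max(0),W.mean(0)],4)[:,:2].tolist())
    v,u=np.where(near&(abs(P[...,2]-.070)<.003)); W=px2w(im,np.c_[u,v],z=.070)
    print('blk',len(v),cv2.minAreaRect((W[:,:2]*1e3).astype(np.float32)))
E
```

```text
top cap 37 [[0.4535, 0.3406], [0.4702, 0.3575], [0.4616, 0.3489]]
blk 125 ((462.417236328125, 349.0682373046875), (46.74100875854492, 45.59443283081055), 79.36835479736328)
scene cap 56 [[0.4495, 0.3437], [0.4705, 0.3691], [0.4601, 0.3564]]
blk 215 ((461.5650329589844, 353.717529296875), (52.56594467163086, 51.99227523803711), 81.19126892089844)
```

View pics/ov0.png

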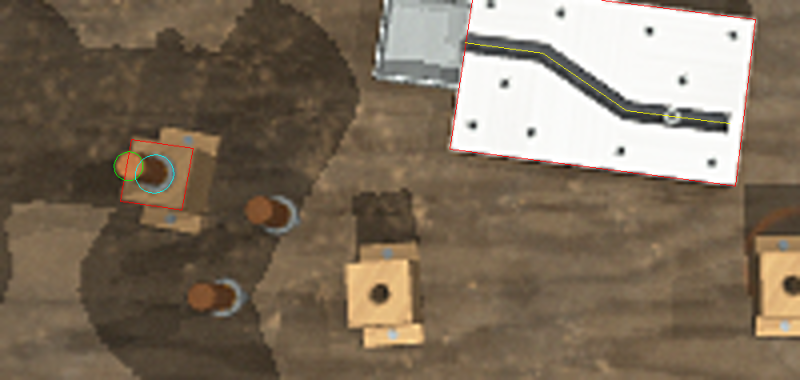

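View pics/ov1.png

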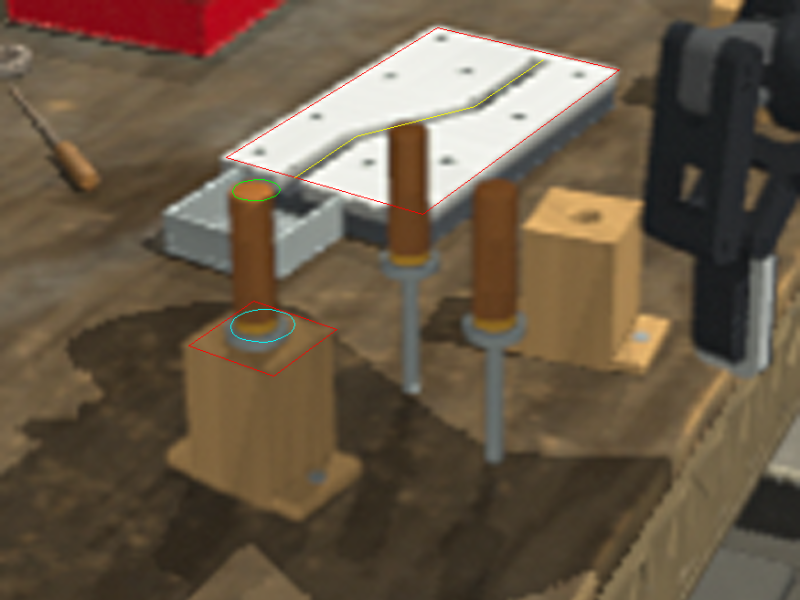

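>>> jog_arm:
  targets:
    - [-33.1,-7.4,3.4,0,0,-18]
    - [-33.1,-7.4,3.4,0,0,-18]
    - [-33.1,-7.4,3.4,0,0,-18]
    - [-33.1,-7.4,3.4,0,0,-18]
    - [-33.1,-7.4,3.4,0,0,-18]
    - [-33.1,-7.4,3.4,0,0,-18]
    - [-33.1,-7.4,3.4,0,0,-18]
    - [-33.1,-7.4,3.4,0,0,-18]
  hand: 1
  newtons: 80

```text
time_s: 2.27
position: [0.45, 0.3571, 0.1988]
tool_rot: [[-1.0, -0.0, 0.0], [-0.0, 1.0, 0.0], [-0.0, 0.0, -1.0]]
ft_force: [-0.4, 0.7, 0.1]
grip_width: 0.0857
gripper_force: 0.0
```

>>> jog_arm:
  targets:
    - [0,0,0,0,0,0]
    - [0,0,0,0,0,0]

```text
time_s: 2.43
position: [0.4499, 0.3571, 0.1982]
tool_rot: [[-1.0, 0.003, -0.001], [0.003, 1.0, -0.0], [0.001, -0.0, -1.0]]
ft_force: [-0.4, 1.0, 0.3]
grip_width: 0.0851
gripper_force: 0.0
```

>>> jog_arm:
  targets:
    - [-1.2,-0.7,0,0,0,0]
    - [-1.2,-0.7,3.5,0,0,0]
    - [-1.2,-0.7,7,0,0,0]
    - [-1.2,-0.7,10.3,0,0,0]
    - [-1.2,-0.7,10.3,0,0,0]
    - [-1.2,-0.7,10.3,0,0,0]

```text
time_s: 2.93
position: [0.4598, 0.3518, 0.0958]
tool_rot: [[-1.0, -0.002, -0.002], [-0.002, 1.0, -0.001], [0.002, -0.001, -1.0]]
ft_force: [-0.3, 0.9, 0.4]
grip_width: 0.0852
gripper_force: 0.0
```

>>> jog_arm:
  targets:
    - [0,0,0,0,0,0]
    - [0,0,0,0,0,0]
    - [0,0,0,0,0,0]
    - [0,0,0,0,0,0]
    - [0,0,0,0,0,0]
    - [0,0,0,0,0,0]
  hand: 0
  newtons: 80

```text
time_s: 3.43
position: [0.4607, 0.3515, 0.0968]
tool_rot: [[-1.0, -0.0, 0.001], [-0.0, 1.0, 0.0], [-0.001, 0.0, -1.0]]
ft_force: [-1.6, 0.2, 2.3]
grip_width: 0.0183
gripper_force: 77.9
```

>>> jog_arm:
  targets:
    - [0,0,-1,0,0,0]
    - [0,0,-3,0,0,0]
    - [0,0,-6,0,0,0]
    - [0,0,-9,0,0,0]
    - [0,0,-9,0,0,0]
    - [0,0,-9,0,0,0]

```text
time_s: 3.93
position: [0.4609, 0.3517, 0.1879]
tool_rot: [[-1.0, -0.0, 0.003], [-0.0, 1.0, 0.002], [-0.003, 0.002, -1.0]]
ft_force: [0.1, -0.2, -0.8]
grip_width: 0.0184
gripper_force: 78.0
```

```bash
cat > d.py <<'E'
from c import *
o=env.observe(); print(o['time_s'],np.round(o['position'],4),o['ft_force'],o['grip_width'])
t=o['position']
for c in ('top','scene'):
    im=env.get_image(c); P=cloud(im); g=im['frame']
    # residual: stand bore & pin shank points
    q=(abs(P[...,0]-t[0])<.03)&(abs(P[...,1]-t[1])<.03)&(P[...,2]<t[2]-.025)&(P[...,2]>t[2]-.10)
    for a,b,n in ((.031,.10,'shank'),(.015,.031,'collar')):
        Q=P[q&(P[...,2]<t[2]-a)&(P[...,2]>t[2]-b)]
        if len(Q): print(c,n,len(Q),np.round([Q.min(0),Q.max(0),Q.mean(0)],4).tolist())
    px=w2px(im,t)[0]; u,v=int(px[0]),int(px[1])
    cr=g[max(v-45,0):v+75,max(u-70,0):u+70,::-1]; cr=cv2.resize(cr,None,fx=4,fy=4,interpolation=cv2.INTER_CUBIC)
    u0,v0=max(u-70,0),max(v-45,0)
    for X in (t+[0,0,-.091],t+[0,0,-.025]):
        a=(w2px(im,X)[0]+.5-[u0,v0])*4; cv2.drawMarker(cr,(int(a[0]),int(a[1])),(0,0,255),cv2.MARKER_CROSS,14,1)
    pl=np.int32((w2px(im,tf(C,p,.026))+.5-[u0,v0])*4); cv2.polylines(cr,[pl],False,(0,255,255),1)
    cv2.imwrite(f'pics/d_{c}.png',cr)
a,b=cv2.imread('pics/d_top.png'),cv2.imread('pics/d_scene.png')
h=max(a.shape[0],b.shape[0]); f=lambda x:cv2.copyMakeBorder(x,0,h-x.shape[0],0,0,cv2.BORDER_CONSTANT)
o=np.hstack([f(a),f(b)]); o=cv2.resize(o,(800,int(800*o.shape[0]/o.shape[1]))); import sys; cv2.imwrite(sys.argv[1],o)
E
python3 d.py pics/d1.png
```

```text
3.9333 [0.4609 0.3517 0.1879] [ 0.06721252 -0.15151672 -0.84025166] 0.018361464182962407
scene shank 113 [[0.4569, 0.35, 0.0949], [0.4665, 0.3586, 0.1565], [0.4608, 0.3544, 0.1264]]
scene collar 9 [[0.4491, 0.3535, 0.1609], [0.4694, 0.3663, 0.1626], [0.4589, 0.3616, 0.1617]]
```

View pics/d1.png

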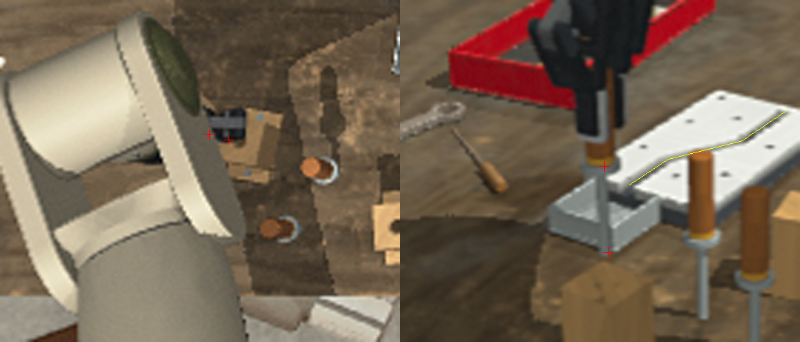

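>>> jog_arm:
  targets:
    - [-0.3,-2,0,0,0,0]
    - [-0.7,-6,0,0,0,0]
    - [-1.1,-10,0,0,0,0]
    - [-1.6,-14,0,0,0,0]
    - [-2.1,-18,0,0,0,0]
    - [-2.5,-22,0,0,0,0]
    - [-3,-26,0,0,0,0]
    - [-3.4,-30,0,0,0,0]

```text
time_s: 4.7
position: [0.4939, 0.0496, 0.1848]
tool_rot: [[-1.0, -0.0, -0.002], [-0.0, 1.0, 0.0], [0.002, 0.0, -1.0]]
ft_force: [1.3, -0.1, -0.9]
grip_width: 0.0184
gripper_force: 78.2
```

>>> jog_arm:
  targets:
    - [-0.4,-3.5,0,0,0,0]
    - [-0.8,-6.9,0,0,0,0]
    - [-1.1,-9.4,0,0,0,0]
    - [-1.3,-10.9,0,0,0,0]
    - [-1.3,-10.9,2,0,0,0]
    - [-1.3,-10.9,4.5,0,0,0]
    - [-1.3,-10.9,4.5,0,0,0]

```text
time_s: 5.28
position: [0.505, -0.0571, 0.1363]
tool_rot: [[-1.0, 0.001, -0.009], [0.001, 1.0, 0.003], [0.009, 0.003, -1.0]]
ft_force: [-1.3, 0.9, -1.7]
grip_width: 0.0179
gripper_force: 78.2
```

```bash
python3 d.py pics/d2.png
```

```text
5.2833 [ 0.505  -0.0571  0.1363] [-1.29332542  0.91890169 -1.73778877] 0.017926623804679954
scene shank 59 [[0.5043, -0.0606, 0.0474], [0.5111, -0.0486, 0.1037], [0.5079, -0.0541, 0.0761]]
scene collar 6 [[0.5057, -0.0557, 0.1059], [0.5103, -0.0512, 0.1092], [0.5079, -0.0536, 0.1077]]
```

View pics/d2.png

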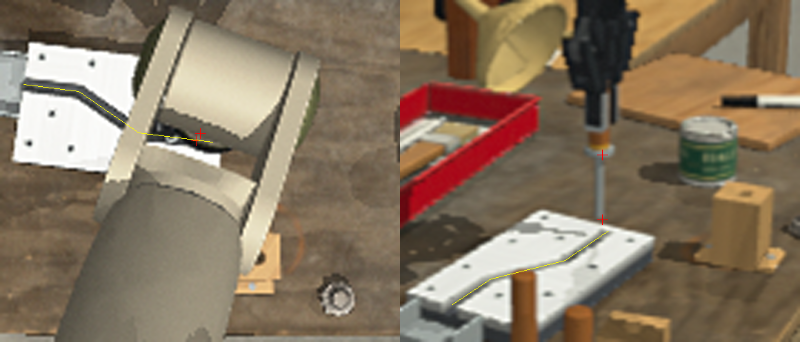

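>>> jog_arm:
  targets:
    - [0,0,0,0,0,0]
    - [0,0,0,0,0,0]
    - [0,0,0,0,0,0]

```text
time_s: 5.63
position: [0.508, -0.0574, 0.1418]
tool_rot: [[-1.0, -0.001, 0.002], [-0.001, 1.0, -0.001], [-0.002, -0.001, -1.0]]
ft_force: [0.2, 0.4, -1.3]
grip_width: 0.018
gripper_force: 78.2
```

```bash
cat > e.py <<'E'
from c import *
o=env.observe(); t=o['position']; print(o['time_s'],np.round(t,4),np.round(o['ft_force'],1))
d=t[:2]-p[:2]; c,s=np.cos(p[2]),np.sin(p[2]); print('plate xy of tcp',np.round([d[0]*c+d[1]*s,-d[0]*s+d[1]*c],4))
for cam in ('scene',):
    im=env.get_image(cam); P=cloud(im)
    q=(abs(P[...,0]-t[0])<.02)&(abs(P[...,1]-t[1])<.02)&(P[...,2]<t[2]-.032)&(P[...,2]>.032)
    Q=P[q]
    if len(Q)>10:
        A=np.c_[np.ones(len(Q)),Q[:,2]-.05]; k=np.linalg.lstsq(A,Q[:,:2],rcond=None)[0]; print('shank at z50',np.round(k[0],4),'slope',np.round(k[1],3),'zmin',Q[:,2].min(),len(Q))
E
python3 e.py
```

```text
5.6333 [ 0.508  -0.0574  0.1418] [ 0.2  0.4 -1.3]
plate xy of tcp [-0.0182 -0.0821]
shank at z50 [ 0.511 -0.055] slope [-0.006  0.03 ] zmin 0.05226361312042993 60
```

>>> jog_arm:
  targets:
    - [0,0,0.5,0,0,0]
    - [0,0,1,0,0,0]
    - [0,0,1.4,0,0,0]
    - [0,0,1.7,0,0,0]
    - [0,0,2.0,0,0,0]
    - [0,0,2.3,0,0,0]
    - [0,0,2.6,0,0,0]
    - [0,0,2.8,0,0,0]

```text
time_s: 6.35
position: [0.5075, -0.0575, 0.1125]
tool_rot: [[-1.0, -0.0, -0.0], [-0.0, 1.0, 0.0], [0.0, 0.0, -1.0]]
ft_force: [0.5, 0.4, -0.4]
grip_width: 0.0187
gripper_force: 78.2
```

>>> jog_arm:
  targets:
    - [0,0,0.2,0,0,0]
    - [0,0,0.3,0,0,0]
    - [0,0,0.3,0,0,0]
    - [0,0,0.3,0,0,0]

```text
time_s: 6.68
position: [0.5076, -0.0575, 0.1099]
tool_rot: [[-1.0, -0.0, 0.0], [-0.0, 1.0, -0.0], [-0.0, -0.0, -1.0]]
ft_force: [0.2, 0.4, -0.8]
grip_width: 0.0182
gripper_force: 78.2
```

```bash
python3 e.py; python3 d.py pics/d3.png
```

```text
6.6833 [ 0.5076 -0.0575  0.1099] [ 0.2  0.4 -0.8]
plate xy of tcp [-0.0185 -0.0823]
shank at z50 [ 0.5107 -0.0543] slope [-0.014  0.048] zmin 0.03317929780837714 48
6.7333 [ 0.5076 -0.0575  0.11  ] [ 0.33570816  0.95458055 -0.15226113] 0.018257582869108356
top shank 33 [[0.4859, -0.0816, 0.01], [0.5142, -0.0295, 0.0327], [0.4984, -0.0522, 0.0231]]
scene shank 213 [[0.4778, -0.0858, 0.0153], [0.5372, -0.0278, 0.0773], [0.5091, -0.0546, 0.0331]]
scene collar 5 [[0.5067, -0.0555, 0.079], [0.5165, -0.0469, 0.0842], [0.5123, -0.0508, 0.0818]]
```

View pics/d3.png

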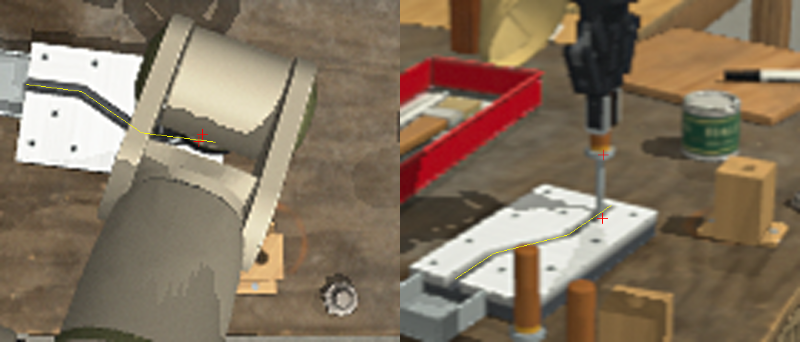

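>>> jog_arm:
  targets:
    - [-0.15,0,0,0,0,0]
    - [-0.3,0,0,0,0,0]
    - [-0.3,0,0,0,0,0]
    - [-0.3,0,0,0,0,0]

```text
time_s: 7.17
position: [0.5105, -0.0575, 0.1098]
tool_rot: [[-1.0, -0.0, -0.0], [-0.0, 1.0, 0.0], [0.0, 0.0, -1.0]]
ft_force: [-0.9, -0.3, 0.4]
grip_width: 0.0187
gripper_force: 78.2
```

>>> jog_arm:
  targets:
    - [0.2,0,0,0,0,0]
    - [0.4,0,0,0,0,0]
    - [0.6,0,0,0,0,0]
    - [0.6,0,0,0,0,0]
    - [0.6,0,0,0,0,0]

```text
time_s: 7.58
position: [0.5045, -0.0576, 0.11]
tool_rot: [[-1.0, -0.0, 0.0], [-0.0, 1.0, -0.0], [-0.0, -0.0, -1.0]]
ft_force: [0.3, -0.5, -0.4]
grip_width: 0.0181
gripper_force: 78.2
```

>>> jog_arm:
  targets:
    - [-0.3,0.1,0,0,0,0]
    - [-0.38,0.4,0,0,0,0]
    - [-0.4,0.7,0,0,0,0]
    - [-0.43,1.0,0,0,0,0]
    - [-0.47,1.3,0,0,0,0]
    - [-0.51,1.6,0,0,0,0]
    - [-0.55,1.9,0,0,0,0]
    - [-0.59,2.2,0,0,0,0]

```text
time_s: 8.25
position: [0.5105, -0.0352, 0.1099]
tool_rot: [[-1.0, -0.001, -0.0], [-0.001, 1.0, -0.0], [0.0, -0.0, -1.0]]
ft_force: [-0.3, -0.8, -0.3]
grip_width: 0.0187
gripper_force: 78.2
```

>>> jog_arm:
  targets:
    - [-0.04,0.3,0,0,0,0]
    - [-0.08,0.6,0,0,0,0]
    - [-0.12,0.9,0,0,0,0]
    - [-0.16,1.2,0,0,0,0]
    - [-0.2,1.5,0,0,0,0]
    - [-0.23,1.8,0,0,0,0]
    - [-0.27,2.1,0,0,0,0]
    - [-0.31,2.4,0,0,0,0]

```text
time_s: 8.92
position: [0.5136, -0.0112, 0.1099]
tool_rot: [[-1.0, -0.0, 0.0], [-0.0, 1.0, -0.0], [-0.0, -0.0, -1.0]]
ft_force: [0.4, -0.1, -0.8]
grip_width: 0.0182
gripper_force: 78.2
```

```bash
python3 e.py
```

```text
8.9167 [ 0.5136 -0.0112  0.1099] [ 0.4 -0.1 -0.8]
plate xy of tcp [-0.0184 -0.0356]
shank at z50 [ 0.5166 -0.0071] slope [-0.032  0.012] zmin 0.03263687719806796 46
```

>>> jog_arm:
  targets:
    - [-0.05,0.3,0,0,0,0]
    - [-0.09,0.6,0,0,0,0]
    - [-0.14,0.9,0,0,0,0]
    - [-0.19,1.2,0,0,0,0]
    - [-0.26,1.5,0,0,0,0]
    - [-0.41,1.75,0,0,0,0]
    - [-0.58,2.0,0,0,0,0]
    - [-0.75,2.25,0,0,0,0]

```text
time_s: 9.63
position: [0.5213, 0.0113, 0.1099]
tool_rot: [[-1.0, -0.0, -0.0], [-0.0, 1.0, 0.0], [0.0, 0.0, -1.0]]
ft_force: [-0.7, -0.3, -0.6]
grip_width: 0.0182
gripper_force: 78.0
```

>>> jog_arm:
  targets:
    - [-0.17,0.25,0,0,0,0]
    - [-0.34,0.5,0,0,0,0]
    - [-0.51,0.75,0,0,0,0]
    - [-0.68,0.99,0,0,0,0]
    - [-0.85,1.24,0,0,0,0]
    - [-1.02,1.49,0,0,0,0]
    - [-1.19,1.74,0,0,0,0]
    - [-1.36,1.98,0,0,0,0]

```text
time_s: 10.3
position: [0.5348, 0.0311, 0.1099]
tool_rot: [[-1.0, -0.0, -0.0], [-0.0, 1.0, -0.0], [0.0, -0.0, -1.0]]
ft_force: [0.9, -0.8, -1.5]
grip_width: 0.0182
gripper_force: 78.0
```

```bash
python3 e.py
```

```text
10.3 [0.5348 0.0311 0.1099] [ 0.9 -0.8 -1.5]
plate xy of tcp [-0.0026  0.009 ]
shank at z50 [0.5376 0.0352] slope [-0.001 -0.027] zmin 0.03382410618834819 49
```

>>> jog_arm:
  targets:
    - [-0.17,0.25,0,0,0,0]
    - [-0.34,0.5,0,0,0,0]
    - [-0.51,0.75,0,0,0,0]
    - [-0.67,0.99,0,0,0,0]
    - [-0.84,1.24,0,0,0,0]
    - [-1.01,1.49,0,0,0,0]
    - [-1.18,1.74,0,0,0,0]
    - [-1.34,1.99,0,0,0,0]

```text
time_s: 11.02
position: [0.5482, 0.051, 0.1099]
tool_rot: [[-1.0, -0.0, 0.0], [-0.0, 1.0, -0.0], [-0.0, -0.0, -1.0]]
ft_force: [0.8, 0.2, -0.6]
grip_width: 0.018
gripper_force: 78.0
```

```bash
python3 e.py;  python3 d.py pics/d4.png
```

```text
11.0167 [0.5482 0.051  0.1099] [ 0.8  0.2 -0.6]
plate xy of tcp [0.0082 0.0304]
shank at z50 [0.5511 0.0549] slope [-0.032  0.002] zmin 0.03221433947195251 46
11.0667 [0.5484 0.0513 0.1099] [ 0.25694587 -0.46591674 -0.75811946] 0.018080527611033775
top shank 52 [[0.5329, 0.0231, 0.0102], [0.5511, 0.0788, 0.0311], [0.5412, 0.0414, 0.0196]]
scene shank 203 [[0.5188, 0.022, 0.0149], [0.5779, 0.0812, 0.078], [0.5553, 0.052, 0.0333]]
scene collar 4 [[0.5404, 0.0463, 0.0796], [0.5527, 0.0562, 0.0837], [0.5477, 0.0532, 0.081]]
```

View pics/d4.png

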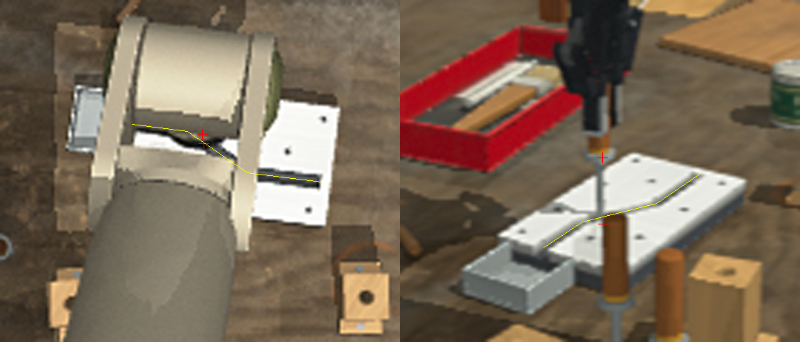

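>>> jog_arm:
  targets:
    - [-0.17,0.25,0,0,0,0]
    - [-0.34,0.5,0,0,0,0]
    - [-0.51,0.75,0,0,0,0]
    - [-0.68,1.0,0,0,0,0]
    - [-0.84,1.25,0,0,0,0]
    - [-1.0,1.5,0,0,0,0]
    - [-1.17,1.75,0,0,0,0]
    - [-1.24,2.05,0,0,0,0]

```text
time_s: 11.83
position: [0.5607, 0.0714, 0.1099]
tool_rot: [[-1.0, -0.0, 0.0], [-0.0, 1.0, -0.0], [-0.0, -0.0, -1.0]]
ft_force: [-0.0, 0.2, -0.9]
grip_width: 0.0181
gripper_force: 78.0
```

>>> jog_arm:
  targets:
    - [-0.04,0.3,0,0,0,0]
    - [-0.08,0.6,0,0,0,0]
    - [-0.11,0.9,0,0,0,0]
    - [-0.15,1.2,0,0,0,0]
    - [-0.19,1.5,0,0,0,0]
    - [-0.23,1.8,0,0,0,0]
    - [-0.27,2.1,0,0,0,0]
    - [-0.3,2.4,0,0,0,0]

```text
time_s: 12.5
position: [0.5635, 0.0955, 0.1099]
tool_rot: [[-1.0, -0.0, -0.0], [-0.0, 1.0, -0.0], [0.0, -0.0, -1.0]]
ft_force: [0.9, -0.5, -0.7]
grip_width: 0.0182
gripper_force: 78.0
```

>>> jog_arm:
  targets:
    - [-0.04,0.3,0,0,0,0]
    - [-0.08,0.6,0,0,0,0]
    - [-0.11,0.9,0,0,0,0]
    - [-0.15,1.2,0,0,0,0]
    - [-0.19,1.5,0,0,0,0]
    - [-0.23,1.8,0,0,0,0]
    - [-0.27,2.1,0,0,0,0]
    - [-0.3,2.4,0,0,0,0]

```text
time_s: 13.17
position: [0.5665, 0.1195, 0.1099]
tool_rot: [[-1.0, -0.0, 0.0], [-0.0, 1.0, 0.0], [-0.0, 0.0, -1.0]]
ft_force: [0.4, -1.1, -1.4]
grip_width: 0.0183
gripper_force: 78.0
```

```bash
python3 e.py
```

```text
13.1667 [0.5665 0.1195 0.1099] [ 0.4 -1.1 -1.4]
plate xy of tcp [0.0178 0.1007]
shank at z50 [0.5671 0.1225] slope [-0.031  0.02 ] zmin 0.03267526988530367 52
```

>>> jog_arm:
  targets:
    - [-0.04,0.3,0,0,0,0]
    - [-0.08,0.6,0,0,0,0]
    - [-0.11,0.9,0,0,0,0]
    - [-0.15,1.2,0,0,0,0]
    - [-0.19,1.5,0,0,0,0]
    - [-0.22,1.7,0,0,0,0]
    - [-0.22,1.7,0,0,0,0]

```text
time_s: 13.8
position: [0.5686, 0.1366, 0.1099]
tool_rot: [[-1.0, -0.001, 0.0], [-0.001, 1.0, 0.0], [-0.0, 0.0, -1.0]]
ft_force: [-0.0, 0.6, -1.0]
grip_width: 0.0184
gripper_force: 78.0
```

>>> jog_arm:
  targets:
    - [0,0,-0.3,0,0,0]
    - [0,0,-0.8,0,0,0]
    - [0,0,-2,0,0,0]
    - [0,0,-4.5,0,0,0]
    - [0,0,-7.8,0,0,0]
    - [0,0,-7.8,0,0,0]
    - [0,0,-7.8,0,0,0]

```text
time_s: 14.38
position: [0.5693, 0.1361, 0.1899]
tool_rot: [[-1.0, -0.0, 0.004], [-0.0, 1.0, 0.0], [-0.004, 0.0, -1.0]]
ft_force: [0.7, 0.7, -1.1]
grip_width: 0.0181
gripper_force: 78.1
```

```bash
python3 d.py pics/d5.png; python3 - <<'E'
from h import *
for c in('scene','top'):
    im=env.get_image(c); P=cloud(im)
    for r in env.regions_of(c,'roller')[:3]: print(c,r['score'],r['point'],np.nanmedian(P[r['pixels']],0))
E
```

```text
14.3833 [0.5693 0.1361 0.1899] [ 0.74777668  0.72375617 -1.06137843] 0.01810355661671713
top shank 3 [[0.5675, 0.1305, 0.1005], [0.5713, 0.1358, 0.1051], [0.569, 0.1332, 0.1023]]
scene shank 78 [[0.5647, 0.1306, 0.0971], [0.5739, 0.1447, 0.1588], [0.5687, 0.1388, 0.127]]
scene collar 6 [[0.5575, 0.1377, 0.1628], [0.5714, 0.1515, 0.1647], [0.5648, 0.1457, 0.164]]
```

View pics/d5.png

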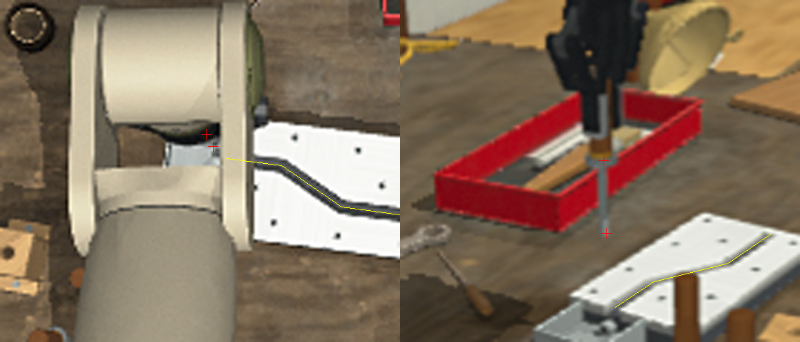

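>>> jog_arm:
  targets:
    - [1.2,2.4,0,0,0,0]
    - [3,6,0,0,0,0]
    - [4.8,9.5,0,0,0,0]
    - [6.6,13,0,0,0,0]
    - [8.4,16.5,0,0,0,0]
    - [10,20,0,0,0,0]
    - [10.8,21.5,0,0,0,0]
    - [10.8,21.5,0,0,0,0]

```text
time_s: 15.35
position: [0.4583, 0.3541, 0.1873]
tool_rot: [[-1.0, -0.005, -0.001], [-0.005, 1.0, 0.0], [0.001, 0.0, -1.0]]
ft_force: [-0.5, -0.1, -0.4]
grip_width: 0.0182
gripper_force: 78.2
```

>>> jog_arm:
  targets:
    - [0,0,0,0,0,0]
    - [0,0,0,0,0,0]
    - [0,0,0,0,0,0]
    - [0,0,0,0,0,0]

```text
time_s: 15.68
position: [0.4612, 0.3502, 0.1878]
tool_rot: [[-1.0, 0.001, -0.0], [0.001, 1.0, -0.0], [0.0, -0.0, -1.0]]
ft_force: [0.4, -0.2, -0.8]
grip_width: 0.0184
gripper_force: 78.2
```

```bash
python3 d.py pics/d6.png; python3 - <<'E'
from c import *
for c in('scene','top'):
    im=env.get_image(c); P=cloud(im)
    for r in env.regions_of(c,'roller')[:3]: print(c,r['score'],r['point'],np.nanmedian(P[r['pixels']],0))
    a=tf(np.array([[.018,.142]]),p,.006); u,v=w2px(im,a)[0].astype(int)
    cv2.imwrite(f'pics/tray_{c}.png',cv2.resize(im['frame'][v-20:v+20,u-25:u+25,::-1],None,fx=8,fy=8,interpolation=cv2.INTER_CUBIC))
a=np.hstack([cv2.imread('pics/tray_scene.png'),cv2.imread('pics/tray_top.png')])
b=cv2.resize(cv2.imread('pics/d6.png'),(800,int(260))); cv2.imwrite('pics/d7.png',np.vstack([a,b]))
E
```

```text
15.6833 [0.4612 0.3502 0.1878] [ 0.35092579 -0.20007445 -0.80074044] 0.018391860449473177
scene shank 111 [[0.4575, 0.3469, 0.097], [0.4659, 0.3569, 0.1566], [0.4617, 0.3529, 0.1271]]
scene collar 5 [[0.4501, 0.3517, 0.1568], [0.4655, 0.3631, 0.1626], [0.4592, 0.3566, 0.1604]]
scene 0.48 [194.8, 414.9] [ 0.33692807 -0.19786124  0.01409561]
```

View pics/d7.png

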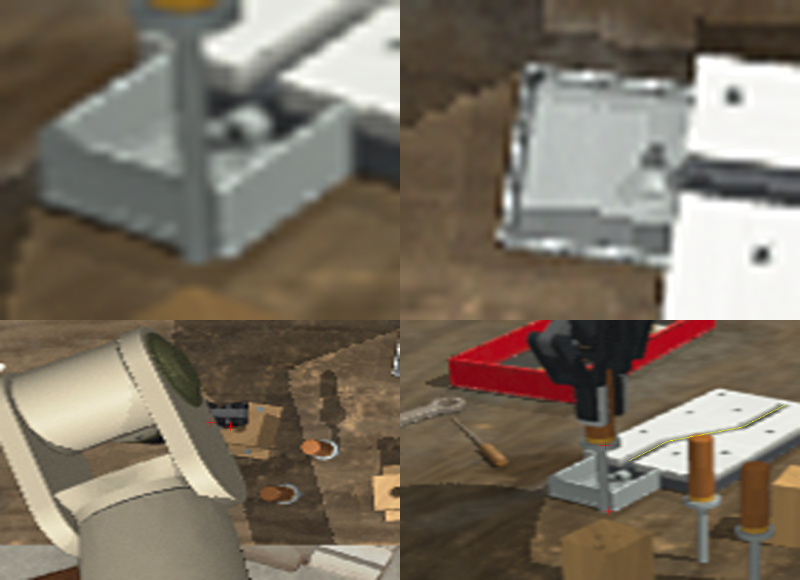

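```bash
cat > f.py <<'E'
from c import *
for c in('scene','top'):
    im=env.get_image(c); P=cloud(im); d=P[...,:2]-p[:2]; a,s=np.cos(p[2]),np.sin(p[2])
    L=np.stack([d[...,0]*a+d[...,1]*s,-d[...,0]*s+d[...,1]*a],-1)
    m=(L[...,1]>.112)&(L[...,1]<.172)&(L[...,0]>-.012)&(L[...,0]<.048)&(P[...,2]<.03)
    q=m&(P[...,2]>.0085); print(c,m.sum(),np.round(np.c_[L[q],P[q][:,2],im['frame'][q].mean(1)/1e3]*1e3,0)[:40].astype(int).tolist())
E
python3 f.py
```

```text
scene 124 [[34, 113, 27, 197], [34, 113, 24, 120], [28, 113, 26, 162], [25, 112, 26, 179], [48, 136, 27, 171], [37, 114, 21, 98], [34, 114, 21, 103], [24, 115, 25, 152], [37, 114, 18, 88], [28, 113, 20, 120], [7, 112, 25, 156], [3, 114, 27, 213], [-5, 113, 29, 240], [30, 115, 18, 73], [2, 115, 25, 119], [0, 114, 25, 135], [-2, 112, 25, 171], [-5, 113, 26, 185], [-10, 115, 28, 212], [-11, 112, 27, 241], [34, 114, 13, 44], [26, 112, 15, 59], [22, 113, 16, 71], [19, 113, 17, 66], [4, 113, 21, 101], [1, 113, 22, 99], [35, 113, 10, 42], [31, 114, 11, 51], [17, 124, 19, 126], [17, 120, 17, 134], [-3, 114, 20, 95], [18, 127, 17, 160], [16, 126, 17, 191], [17, 120, 15, 196], [12, 123, 17, 164], [10, 113, 14, 47], [7, 112, 14, 52], [3, 115, 16, 55], [-2, 112, 16, 109], [21, 128, 15, 102]]
top 355 [[44, 159, 10, 173], [40, 165, 9, 187], [42, 127, 10, 173], [34, 135, 9, 186], [37, 114, 10, 161], [30, 141, 10, 184], [31, 132, 9, 186], [26, 150, 9, 188], [22, 123, 17, 93], [23, 121, 12, 85], [18, 126, 19, 164], [19, 123, 17, 176], [19, 120, 17, 166], [16, 126, 14, 180], [16, 123, 15, 208], [16, 120, 16, 210], [12, 125, 17, 182], [13, 122, 13, 197], [13, 119, 17, 218], [4, 172, 10, 190], [10, 119, 14, 151], [7, 119, 11, 191], [-2, 168, 9, 124], [2, 137, 9, 189]]
```

>>> jog_arm:
  targets:
    - [0,0.1,1,0,0,0]
    - [0,0.1,2,0,0,0]
    - [0,0.1,2.8,0,0,0]
    - [0,0.1,3.4,0,0,0]
    - [0,0.1,4,0,0,0]
    - [0,0.1,4,0,0,0]

```text
time_s: 16.58
position: [0.46, 0.3519, 0.1463]
tool_rot: [[-1.0, -0.0, -0.002], [-0.0, 1.0, -0.001], [0.002, -0.001, -1.0]]
ft_force: [-0.5, 0.2, -1.0]
grip_width: 0.0182
gripper_force: 78.2
```

>>> jog_arm:
  targets:
    - [0,0,0.8,0,0,0]
    - [0,0,1.6,0,0,0]
    - [0,0,2.4,0,0,0]
    - [0,0,3.2,0,0,0]
    - [0,0,4,0,0,0]
    - [0,0,4.5,0,0,0]
    - [0,0,4.8,0,0,0]
    - [0,0,4.8,0,0,0]

```text
time_s: 17.25
position: [0.4603, 0.352, 0.0991]
tool_rot: [[-1.0, -0.0, -0.001], [-0.0, 1.0, -0.001], [0.001, -0.001, -1.0]]
ft_force: [-0.5, -0.6, -0.1]
grip_width: 0.018
gripper_force: 78.2
```

>>> jog_arm:
  targets:
    - [0,0,0.1,0,0,0]
    - [0,0,0.2,0,0,0]
    - [0,0,0.2,0,0,0]
    - [0,0,0.2,0,0,0]

```text
time_s: 17.58
position: [0.4606, 0.3522, 0.0981]
tool_rot: [[-1.0, -0.0, 0.0], [-0.0, 1.0, 0.0], [-0.0, 0.0, -1.0]]
ft_force: [0.0, -0.3, -0.7]
grip_width: 0.0183
gripper_force: 78.2
```

Almost home, with no contact yet; ease down a little, then release.

>>> jog_arm:
  targets:
    - [0,0,0.05,0,0,0]
    - [0,0,0.1,0,0,0]
    - [0,0,0.1,0,0,0]
    - [0,0,0.1,0,0,0]

```text
time_s: 17.92
position: [0.4605, 0.3521, 0.0969]
tool_rot: [[-1.0, -0.0, -0.0], [-0.0, 1.0, -0.0], [0.0, -0.0, -1.0]]
ft_force: [0.9, 1.2, -1.0]
grip_width: 0.0181
gripper_force: 78.2
```

>>> jog_arm:
  targets:
    - [0,0,0,0,0,0]
    - [0,0,0,0,0,0]
    - [0,0,0,0,0,0]
    - [0,0,0,0,0,0]
    - [0,0,0,0,0,0]
    - [0,0,0,0,0,0]
  hand: 1

```text
time_s: 18.42
position: [0.4606, 0.3522, 0.0969]
tool_rot: [[-1.0, -0.0, 0.0], [-0.0, 1.0, 0.0], [-0.0, 0.0, -1.0]]
ft_force: [-1.0, 0.6, 0.3]
grip_width: 0.0852
gripper_force: 0.0
```

>>> jog_arm:
  targets:
    - [0,0,-1,0,0,0]
    - [0,0,-3,0,0,0]
    - [0,0,-6,0,0,0]
    - [0,0,-10,0,0,0]
    - [4,4,-13,0,0,0]
    - [8,8,-13,0,0,0]
    - [8,8,-13,0,0,0]
    - [8,8,-13,0,0,0]

```text
time_s: 19.08
position: [0.3766, 0.4357, 0.2293]
tool_rot: [[-1.0, -0.005, 0.001], [-0.005, 1.0, 0.003], [-0.001, 0.003, -1.0]]
ft_force: [0.4, 0.7, -0.0]
grip_width: 0.0852
gripper_force: 0.0
```

```bash
python3 f.py | cut -c1-60; python3 - <<'E'
from c import *
im=env.get_image('scene'); P=cloud(im)
near=(abs(P[...,0]-.461)<.03)&(abs(P[...,1]-.352)<.03)
v,u=np.where(near&(P[...,2]>.085)&(P[...,2]<.16)); Q=P[v,u]
A=np.c_[np.ones(len(Q)),Q[:,2]-.11]; print(np.linalg.lstsq(A,Q[:,:2],rcond=None)[0],Q[:,2].max())
cv2.imwrite('pics/fin.png',cv2.resize(im['frame'][150:350,150:420,::-1],None,fx=2.9,fy=2.9,interpolation=cv2.INTER_CUBIC))
E
```

```text
scene 77 [[47, 113, 26, 146], [44, 112, 27, 188], [39, 115, 
top 350 [[32, 151, 9, 193], [26, 125, 9, 105], [19, 158, 9, 
[[ 0.45882464  0.35874438]
 [ 0.02769215 -0.0401231 ]] 0.14459383418041194
```

View pics/fin.png

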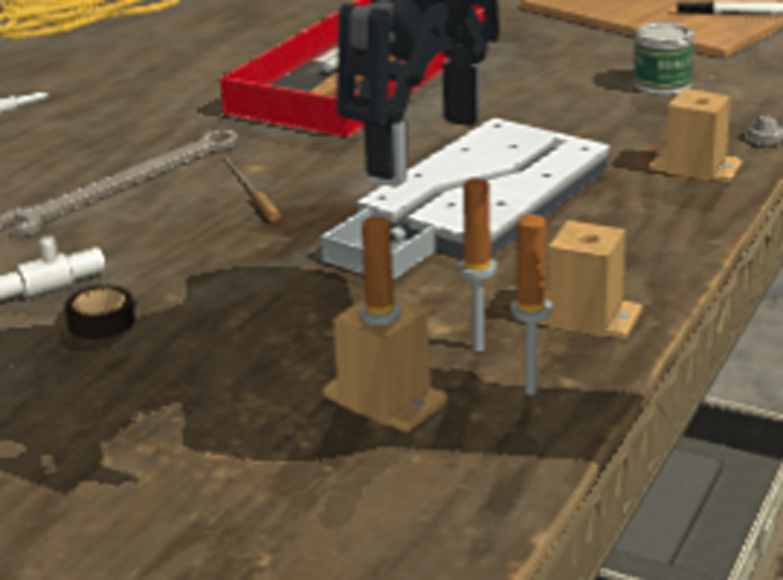

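```bash
python3 -c "
from rig import env
print(env.close_job())"
```

```text
the job is handed in; nothing more can be done
None
```

The job is handed in, though no verdict came back: the roller was raked round both bends into the catch tray, and the pin is back upright and fully home in its stand; the last picture shows nothing disturbed.

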